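# Slide a wet-lacquered candlestick under the UV lamp and start the cure

### The arm

A 6-joint arm with a two-finger parallel gripper is mounted at the origin on the work surface. World frame = base frame: x ahead of the robot, y to its left, z up, the work surface at z = 0. Lengths are in m, angles in rad, forces in N, time in s.
With the tool pointing down it reaches from about 0.275 to 0.875 m from the base axis. Payload 12.5 kg.
Tool frame: the origin (TCP) lies at the very end of the fingers, on their centre line; the grasp point (between the pads) lies 19 mm behind it; x points along the fingers, y is the direction in which the jaws open and shut, and the axes are right-handed (so a half turn about x gives the same grasp; the last joint's range is limited). The gripper opens to 85 mm and grips with 20 to 120 N. Pads are 22 mm wide; open, the fingers measure 114 mm over their backs; the gripper's body (76 mm by 85 mm) begins 54 mm behind the grasp point. The pads swing forward as they close: fully open they stand 13 mm farther back than shut.
Start: joints at [1.122, 0.351, 1.652, -0, 1.139, -0.085], TCP at [0.196, 0.514, 0.231] pointing down, gripper open.
Joint ranges: [-2.75, 2.75], [-0.79, 2.1], [0.01, 2.65], [-1.57, 4.71], [0.07, 3.14], [-2.87, 2.87]. Speed limits (rad/s): [2.22, 2.22, 2.79, 3.14, 3.14, 3.14].

### API

Orientations are given as a 3x3 rotation matrix whose columns are the frame's x, y, z axes.
In Python, from bench import manip gives the robot as it stands. Calls block until the motion is done:
- manip.move_ptp(position, orientation): joint-space move of the TCP to a pose.
- manip.move_l(position, attitude=None, max_speed=0.15): straight line of the TCP; attitude=None keeps the orientation; max_speed is the mean speed in m/s.
- manip.move_j(angles): joint-space move.
- manip.set_gripper(opening, effort=None): opening from 0.0 (shut) to 1.0 (fully open); effort is the grip in N (None keeps the last); returns when the fingers have stopped.
- manip.dwell(seconds).
- manip.inverse_kinematics(position, orientation): joint angles nearest the present ones, or None.
- manip.grab_frame(name): name is "scene" or "top" or "wrist"; returns (picture, depth): 420x560x3 uint8, red, green, blue; 420x560 float32, m along the optical axis (not along the pixel's ray), 0 where there is no reading.
- manip.get_calibration(name): a dict with "camera_matrix" (3x3 intrinsics, pixels), "R" (3x3) and "t" (3): a world point X has camera coordinates R X + t. Camera axes: x right, y down, z forward; pixel columns grow to the right and rows downward; lengths in m; the calibration is good to about 2 mm. A picture is of the moment at which its call begins: read the wrist's pose just before it. get_calibration takes no time and is no camera call; for the wrist camera it gives the pose at the moment of the call.
A pose or a line that the arm cannot do raises manip.Unreachable and nothing moves.
- manip.sign_off(): hands the job in, once; it reports no verdict.
Trained networks look in the newest picture that a camera, given by its name, has taken for a name from the list of things; names that differ only in an ending like _2 or _b are one class to them, and where a whole thing is asked for, a point or a joint stands for the part that bears it (a point fixed in the world has none). Each returns a list of dicts, best first, with "confidence" (0 to 1); they miss things now and then, are a little off and sometimes report something else, mostly with a low value. They report only what shows in the picture. A call takes as long as a camera call. They do not tell look-alikes from the thing itself.
- manip.look_for(camera, name): "at" ([x, y, z] in m, in world coordinates, good to about 4 mm: the middle of the surface that is visible of it).
Readings, each from a call of its own:
- manip.current_time(): time.
- manip.current_qpos(): joint angles.
- manip.current_joint_vel(): joint speeds.
- manip.current_joint_torque(): joint torques, N m.
- manip.current_ee_pos(): TCP position.
- manip.current_tcp_rot(): TCP orientation.
- manip.current_force(): force on the tool from outside, world axes, zero at the start.
- manip.current_ft_torque(): the same for the moment, N m.
- manip.current_grip_width(): opening from 0.0 (shut) to 1.0 (fully open).
Only numpy, scipy, OpenCV 4.12 (cv2) and the standard library are available. Lean on these libraries where they do the work, as an engineer would, in place of code of your own. Each camera call takes 0.05 s, during which the arm holds its last target. There are 200 camera calls.

### The job

The brass of the tall candlestick carries wet lacquer, so touch only its walnut foot: with the fingertips push it gently, low down, across the bench, keeping it upright and never pinching or lifting it, until the foot stands wholly on the black disc in front of the UV lamp heads. Once it stands still there, press the green start button of the timer fully and let it come back up. Leave the bur stand, the lacquer jar and the brass sleeve where they are.

Things in the scene. Friction and masses are not known exactly. Their poses are not given: they have to be found in the camera images.
- candlestick: Loose candlestick, 260 mm tall, 0.55 to 0.85 kg, upright. Origin: centre of the underside of its foot, z up. The foot is a dark walnut disc of 80 mm diameter with an upright rim 30 mm high, the only part that may be touched. It slides with dry friction (about 3 to 9 N) and would tip if pushed high up. Round: its yaw means nothing.
- stem: The wet brass part fixed on the foot; not to be touched. Origin: on the axis, 30 mm above the foot's underside, z up. Heights above this origin: base of 52 mm diameter at 0, thinning to a 17 mm rod by 34 mm, a 32 mm knob at 91 mm, a 52 mm drip pan at 188 mm, a 32 mm candle cup up to the top at 230 mm.
- lamp: Fixed UV lamp. Origin: centre of a flat black disc on the bench, 112 mm across, too thin to catch on. Local +x points from the disc to a steel foot bar 60 x 300 x 20 mm high, centred 120 mm along +x. On it, 100 mm along +x and 106 mm to each side, stand two finned lamp heads with violet faces, 90 mm wide, up to 115 mm high, leaning back. The robot's side (local -x) is open.
- timer: Timer unit of the lamp, a fixed grey box 105 x 125 x 46 mm high, with a display and low dial on its far half and the green start button on its near half. Origin: centre of its underside. It stands left or right of the work, the bur stand on the other side.
- start_top (a point): Centre of the top of the green start button, 28 mm in diameter, pressed straight down; point z points up.
- start (a joint): Travel of the green start button (m): 0 up, 0.006 fully down. A spring brings it back; fully down takes about 5 N. Past 0.004 it counts as pressed.
- bur_stand: Loose light wooden block 60 x 100 x 30 mm with eight upright burs and small wheels, about 80 mm high in all. Origin: centre of its underside. Leave alone.
- lacquer_jar: Loose closed amber lacquer jar, 54 mm in diameter, 75 mm high. Origin: centre of its underside. Leave alone.
- sleeve: Loose upright brass tube, 34 mm outside diameter, 55 mm high. Origin: centre of its underside. Leave alone.
Mind the look-alikes: they are no part of the job. Several things have the shape of the timer; the one meant has the colours described above.

How it is judged:
By the outcome, as a careful person would: the job done as asked, in the order asked, and still so for the second after the job is handed in, with the robot touching nothing.
It also fails if it takes over 72 s, if anything falls off the work surface, if the arm or the gripper's body presses on something with over 40 N, if the wrist force passes 120 N, or if a joint passes its speed limit or range.

## Working session

There is one attempt and no reset: what is moved stays moved. The work goes in short steps, each a Python script; the robot and the scene stay as the last script left them, time stands still between calls to the robot, and variables do not carry over. Pictures are saved under pics/ and viewed, about 8 in all and at most 12, crops included, and the job is handed in when it is done.

```bash
mkdir -p pics; ls
cat > h.py <<'E'
import numpy as np, cv2
from bench import manip as m
def save(cam,fn):
    p,d=m.grab_frame(cam); cv2.imwrite('pics/'+fn,p[:,:,::-1]); np.savez('pics/'+fn[:-4]+'.npz',p=p,d=d,**{k:np.array(v) for k,v in m.get_calibration(cam).items()}); return p,d
def cloud(fn):
    z=np.load('pics/'+fn+'.npz'); d=z['d']; K=z['camera_matrix']; v,u=np.mgrid[:d.shape[0],:d.shape[1]]
    c=np.stack([(u-K[0,2])/K[0,0]*d,(v-K[1,2])/K[1,1]*d,d],-1)
    X=(c-z['t'])@z['R']; X[d==0]=np.nan
    return z['p'],X
E
python3 - <<'E'
from h import *
a,_=save('scene','scene1.png'); b,_=save('top','top1.png')
for n in ['candlestick','stem','lamp','timer','start_top','bur_stand','lacquer_jar','sleeve']:
    for c in ['top','scene']:
        print(n,c,[(np.round(r['at'],3).tolist(),round(r['confidence'],2)) for r in m.look_for(c,n)])
print(m.current_time(), np.round(m.current_tcp_rot(),2).tolist())
E
```

```text
pics
candlestick top []
candlestick scene [([0.509, -0.033, 0.064], 0.69)]
stem top [([0.495, -0.033, 0.22], 0.83)]
stem scene [([0.507, -0.037, 0.165], 0.83)]
lamp top [([0.757, -0.056, 0.024], 0.62)]
lamp scene [([0.78, -0.054, 0.02], 0.76)]
timer top [([0.264, 0.27, 0.045], 0.86), ([0.577, 0.279, 0.048], 0.83), ([0.758, 0.271, 0.046], 0.62), ([0.379, 0.678, 0.049], 0.59)]
timer scene [([0.402, 0.681, 0.043], 0.88), ([0.777, 0.275, 0.045], 0.83), ([0.288, 0.269, 0.045], 0.76), ([0.601, 0.284, 0.046], 0.71)]
start_top top [([0.735, 0.275, 0.069], 0.65), ([0.358, 0.693, 0.067], 0.56), ([0.244, 0.264, 0.067], 0.55)]
start_top scene [([0.746, 0.279, 0.063], 0.68), ([0.568, 0.284, 0.069], 0.52)]
bur_stand top [([0.589, -0.268, 0.03], 0.72)]
bur_stand scene [([0.608, -0.266, 0.034], 0.93)]
lacquer_jar top [([0.428, -0.244, 0.078], 0.67)]
lacquer_jar scene [([0.445, -0.244, 0.051], 0.98), ([0.567, 0.281, 0.07], 0.53), ([0.505, -0.034, 0.165], 0.16)]
sleeve top []
sleeve scene [([0.44, 0.219, 0.042], 0.61)]
0.9 [[-0.0, 0.36, 0.93], [-0.0, 0.93, -0.36], [-1.0, -0.0, -0.0]]
```

View pics/scene1.png

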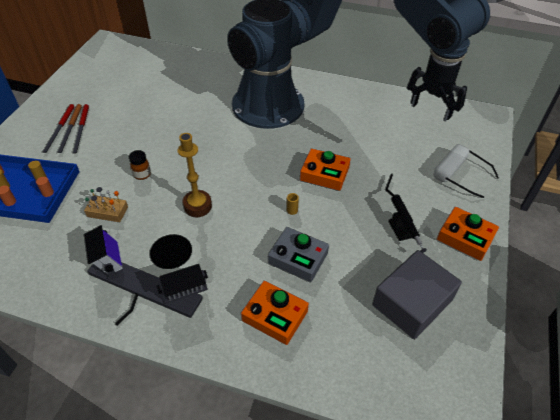

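View pics/top1.png

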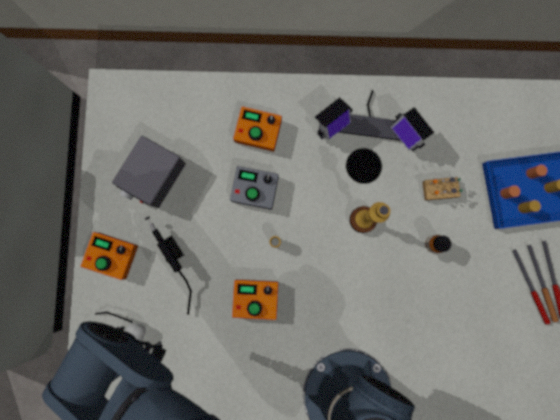

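Three orange timers, at scene pixels (325,168), (281,309) and (468,232), are look-alikes. The grey one at (299,250), top (254,188), fits the description. The candlestick foot is at top (364,218) and the disc at top (364,165). Next I measure these and crop the grey timer.

```bash
cat > meas.py <<'E'
from h import *
from scipy.optimize import least_squares
def fit(P):
    f=lambda q:np.hypot(P[:,0]-q[0],P[:,1]-q[1])-q[2]
    r=least_squares(f,[*P.mean(0)[:2],.04],loss='soft_l1',f_scale=.002); return r.x.round(4),len(P)
for c in ['top1','scene1']:
    p,X=cloud(c); p=p.astype(int); z=X[...,2]; L=p.sum(-1)
    near=lambda x,y,r:np.hypot(X[...,0]-x,X[...,1]-y)<r
    a=near(.51,-.035,.07)&(z>.006)&(z<.028); P=X[a]
    print(c,'foot rim',fit(P), 'ext',np.nanmin(P,0).round(3),np.nanmax(P,0).round(3))
    a=near(.51,-.035,.07)&(z>.024)&(z<.036); P=X[a]; print(' foot top ext',P.min(0).round(3),P.max(0).round(3))
    a=(np.abs(X[...,0]-.66)<.09)&(np.abs(X[...,1]+.04)<.09)&(np.abs(z)<.008)&(L<90)
    n,lab,st,ce=cv2.connectedComponentsWithStats(a.astype(np.uint8)); i=1+st[1:,4].argmax(); P=X[lab==i]
    print(' disc',cv2.minEnclosingCircle(P[:,:2].astype(np.float32)),P.mean(0).round(4),P.max(0).round(3),P.min(0).round(3))
    a=near(.57,.28,.09)&(z>.05)&(p[...,1]>1.5*p[...,0])&(p[...,1]>1.3*p[...,2]); P=X[a];print(' green',P.mean(0).round(4),P.min(0).round(3),P.max(0).round(3),len(P))
    a=near(.59,.28,.1)&(np.abs(z-.046)<.006);P=X[a];print(' box',cv2.minAreaRect(P[:,:2].astype(np.float32)),np.median(P[:,2]))
    for nm,x,y,r in [('jar',.44,-.244,.05),('sleeve',.44,.219,.04),('bur',.6,-.268,.08)]:
        P=X[near(x,y,r)&(z>.012)]; print(' ',nm,P.min(0).round(3),P.max(0).round(3))
    P=X[(np.abs(X[...,0]-.8)<.14)&(np.abs(X[...,1]+.05)<.2)&(z>.03)]; print(' heads',P.min(0).round(3),P.max(0).round(3))
    P=X[(np.abs(X[...,0]-.8)<.14)&(np.abs(X[...,1]+.05)<.2)&(z>.01)&(z<.026)&(L[...]<250)]; print(' bar',cv2.minAreaRect(P[:,:2].astype(np.float32)))
E
python3 meas.py; python3 -c "
import cv2;a=cv2.imread('pics/scene1.png')[200:350,230:350];b=cv2.imread('pics/top1.png')[130:250,200:420]
cv2.imwrite('pics/crop1.png',cv2.resize(a,None,fx=4,fy=4))"
```

```text
top1 foot rim (array([ 0.4992, -0.0383,  0.0348]), 87) ext [ 0.452 -0.097  0.006] [ 0.541 -0.003  0.028]
 foot top ext [ 0.462 -0.078  0.024] [ 0.541 -0.003  0.036]
 disc ((0.6645469665527344, -0.046781688928604126), 0.05136323347687721) [ 6.642e-01 -4.710e-02  6.000e-04] [0.715 0.003 0.008] [ 0.613 -0.098 -0.008]
 green [0.5698 0.2838 0.0631] [0.547 0.267 0.05 ] [0.626 0.312 0.072] 126
 box ((0.5854963064193726, 0.27754926681518555), (0.12498683482408524, 0.1049606129527092), 80.57630920410156) 0.04591938409894654
  jar [ 0.405 -0.276  0.013] [ 0.46  -0.225  0.081]
  sleeve [0.413 0.199 0.017] [0.444 0.23  0.061]
  bur [ 0.562 -0.326  0.012] [ 0.63  -0.221  0.08 ]
 heads [ 0.702 -0.225  0.031] [0.839 0.111 0.119]
 bar ((0.7404910326004028, -0.04927486181259155), (0.22080665826797485, 0.21220850944519043), 38.23666000366211)
scene1 foot rim (array([ 0.499 , -0.0431,  0.041 ]), 185) ext [ 0.448 -0.101  0.006] [0.574 0.026 0.028]
 foot top ext [ 0.46  -0.081  0.024] [ 0.541 -0.003  0.036]
 disc ((0.6639642715454102, -0.04590342566370964), 0.05643714219331741) [ 0.6659 -0.0458  0.0017] [0.719 0.008 0.008] [ 0.611 -0.1   -0.005]
 green [0.5802 0.2865 0.062 ] [0.547 0.236 0.05 ] [0.63  0.319 0.074] 155
 box ((0.5857033133506775, 0.27860337495803833), (0.12620438635349274, 0.10823036730289459), 80.32498931884766) 0.04689059831414842
  jar [ 0.409 -0.278  0.012] [ 0.464 -0.223  0.081]
  sleeve [0.411 0.198 0.012] [0.45  0.232 0.06 ]
  bur [ 0.56  -0.327  0.012] [ 0.634 -0.219  0.081]
 heads [ 0.703 -0.227  0.03 ] [0.84  0.111 0.119]
 bar ((0.8235012888908386, -0.058210402727127075), (0.30745038390159607, 0.15475903451442719), 89.33829498291016)
```

View pics/crop1.png

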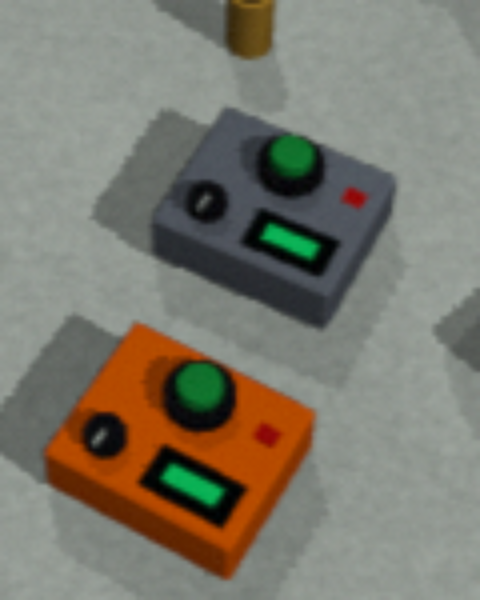

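The crop confirms it: the grey timer has its display and dial on the far half and the green button on the near half. The foot is at about (0.501,-0.042) and the disc at about (0.664,-0.0465). Both cameras agree to within about 2 mm. Next I check reachability for a half-open, tilted-back cradle push.

```bash
cat >> h.py <<'E'
C=np.array([.501,-.042]); D=np.array([.6642,-.0463]); u=(D-C)/np.linalg.norm(D-C)
def rot(t):
    s,c=np.sin(t),np.cos(t); x=np.array([s*u[0],s*u[1],-c]); y=np.array([-u[1],u[0],0]); return np.stack([x,y,np.cross(x,y)],1)
T=np.radians(35)
def at(c,back,z): return np.array([*(c-u*back),z])
E
python3 - <<'E'
from h import *
for c,b,z in [(C,.13,.2),(C,.1,.008),(D,.045,.008)]:
    q=m.inverse_kinematics(at(c,b,z),rot(T)); print(None if q is None else np.round(q,2))
m.set_gripper(.5,20); print(m.current_grip_width())
m.move_ptp(at(C,.13,.2),rot(T)); print(m.current_ee_pos(),m.current_time())
m.move_l(at(C,.12,.03),max_speed=.15); 
save('wrist','w1.png'); save('scene','scene2.png'); 
print(m.current_ee_pos(),m.current_force(),m.current_time())
p,X=cloud('scene2'); P=X[(abs(X[...,0]-.4)<.06)&(abs(X[...,1]+.04)<.07)&(X[...,2]>.012)&(X[...,2]<.06)]; print(len(P),P.min(0),P.max(0)) if len(P) else 0
import cv2
cv2.imwrite('pics/c2.png',np.hstack([cv2.imread('pics/w1.png')[:, ::1][:420,:400],cv2.resize(cv2.imread('pics/scene2.png')[110:250,120:253],(399,420))]))
E
```

```text
[-0.37 -0.17  2.47  0.65  0.32 -2.48]
[-0.33  0.59  2.51  2.82  0.57  1.59]
[-0.19  0.69  1.99  2.57  0.17  2.  ]
0.49907450247788615
[ 0.37133548 -0.03836284  0.20016763] 3.4667Traceback (most recent call last):
  File "<stdin>", line 6, in <module>
bench.Unreachable: the arm cannot follow that straight line within its joint ranges
```

Run:
```python
from h import *
print(np.round(m.current_qpos(),2))
for t in (40,45,50):
  for c,b,z in [(C,.13,.1),(C,.13,.06),(C,.1,.01),(C,.05,.01),(D,.045,.01)]:
    q=m.inverse_kinematics(at(c,b,z),rot(np.radians(t))); print(t,b,z,None if q is None else np.round(q,2))
```

```text
[-0.37 -0.17  2.47  0.65  0.32 -2.48]
40 0.13 0.1 [-0.4   0.23  2.62  2.55  0.43  1.83]
40 0.13 0.06 [-0.4   0.43  2.63  2.73  0.62  1.63]
40 0.1 0.01 [-0.35  0.65  2.55  2.84  0.75  1.55]
40 0.05 0.01 [-0.29  0.63  2.44  2.85  0.63  1.6 ]
40 0.045 0.01 [-0.19  0.7   2.04  2.78  0.31  1.79]
45 0.13 0.1 None
45 0.13 0.06 None
45 0.1 0.01 [-0.38  0.73  2.58  2.84  0.94  1.5 ]
45 0.05 0.01 [-0.31  0.69  2.47  2.86  0.8   1.56]
45 0.045 0.01 [-0.2   0.72  2.08  2.86  0.45  1.7 ]
50 0.13 0.1 None
50 0.13 0.06 None
50 0.1 0.01 [-0.4   0.83  2.6   2.83  1.14  1.46]
50 0.05 0.01 [-0.33  0.76  2.49  2.86  0.98  1.53]
50 0.045 0.01 [-0.21  0.76  2.11  2.9   0.6   1.66]
```

```bash
sed -i 's/^T=.*/T=np.radians(40)/' h.py
python3 - <<'E'
from h import *
q=m.inverse_kinematics(at(C,.13,.1),rot(T)); assert q is not None and q[3]>2
c=np.array(m.current_qpos()); c[0]+=.4; c[1]-=.28; m.move_j(c)
f=np.array(q); f[0]+=.4; f[1]-=.4; m.move_j(f); print(m.current_ee_pos())
f[1]=q[1]; m.move_j(f); print(m.current_ee_pos())
m.move_j(q); print(m.current_ee_pos())
m.move_l(at(C,.11,.03),max_speed=.15); m.move_l(at(C,.1,.01),max_speed=.05)
save('wrist','w1.png'); save('scene','scene2.png'); 
print(m.current_ee_pos(),m.current_force(),m.current_time())
p,X=cloud('scene2'); P=X[(abs(X[...,0]-.4)<.035)&(abs(X[...,1]+.04)<.07)&(X[...,2]>.003)&(X[...,2]<.06)]
print(len(P),P.min(0),P.max(0))
cv2.imwrite('pics/c2.png',np.hstack([cv2.imread('pics/w1.png')[:,80:480],cv2.resize(cv2.imread('pics/scene2.png')[110:250,120:253],(399,420))]))
E
```

```text
[0.39040953 0.10900721 0.25155631]
[0.35714503 0.10901039 0.10048198]
[ 0.37136366 -0.03836072  0.10090081]
[ 0.40095137 -0.03936411  0.01025718] [ 0.69376574 -0.43158392  0.3008405 ] 10.3833
365 [ 0.3650677  -0.10721217  0.00300543] [0.43421607 0.02937615 0.05994999]
```

View pics/c2.png

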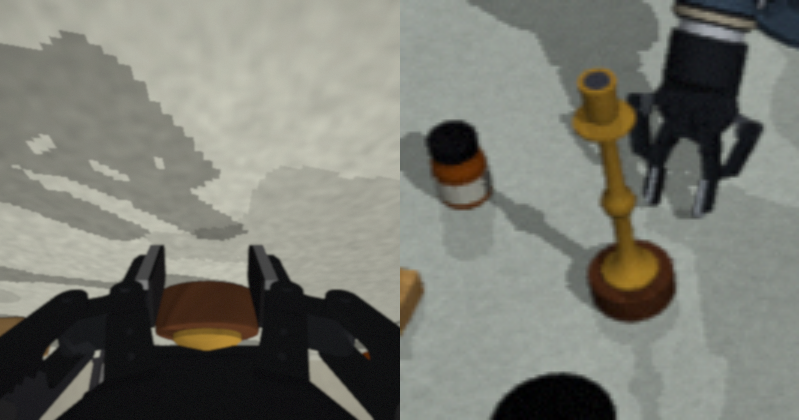

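The fingers straddle the foot symmetrically: the foot spans columns 155–258 and the fingertips sit at about 150/265. The tips are low and clear of the brass. Now I push in steps while watching the force.

Run:
```python
from h import *
f0=np.array(m.current_force())
for b in (.07,.055,.045,.035):
    m.move_l(at(C,b,.01),max_speed=.03); f=np.array(m.current_force())-f0; print(b,f.round(2),round(m.current_time(),2))
    if np.hypot(*f[:2])>2: break
save('scene','scene3.png'); save('top','top3.png')
for c in ('top3','scene3'):
    p,X=cloud(c); P=X[(np.hypot(X[...,0]-.51,X[...,1]+.04)<.07)&(X[...,2]>.012)&(X[...,2]<.034)]
    print(c,np.percentile(P,[1,99],axis=0).round(3).tolist())
im=cv2.imread('pics/scene3.png')[110:310,60:300]; cv2.imwrite('pics/c3.png',cv2.resize(im,None,fx=3,fy=3))
```

```text
0.07 [ 0.14 -0.48 -0.14] 11.53
0.055 [-0.73  0.55 -0.7 ] 12.18
0.045 [-0.85 -0.21  0.24] 12.67
0.035 [-2.35 -0.08 -1.02] 13.15
top3 [[0.45, -0.076, 0.013], [0.543, -0.004, 0.033]]
scene3 [[0.451, -0.079, 0.013], [0.547, -0.003, 0.034]]
```

View pics/c3.png

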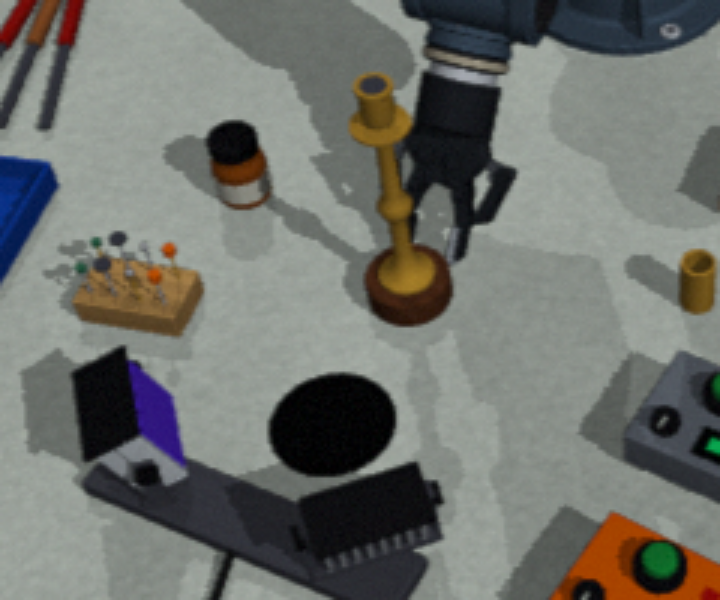

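Contact was gentle and the foot has just begun to move, still upright. I keep pushing, with a check before the end.

```bash
cat > chk.py <<'E'
from h import *
def chk(n):
    for cam in ('top','scene'):
        save(cam,f'{cam}{n}.png'); p,X=cloud(f'{cam}{n}')
        e=np.array(m.current_ee_pos())[:2]
        for nm,lo,hi in (('foot',.02,.034),('cup',.235,.27)):
            P=X[(np.hypot(X[...,0]-CEN[0],X[...,1]-CEN[1])<.055)&(X[...,2]>lo)&(X[...,2]<hi)&((X[...,:2]-CEN)@u>-.02)]
            if len(P)>5: a=np.percentile(P,[2,98],axis=0).round(3); print(cam,nm,a.tolist(),len(P))
E
python3 - <<'E'
from h import *; import chk
f0=np.array([.6,-.4,.3])
for b in (.10,.065):
    m.move_l(at(D,b,.01),max_speed=.03); print(b,(np.array(m.current_force())-f0).round(2),round(m.current_time(),2))
chk.CEN=D-u*.026; chk.chk('4')
E
```

```text
0.1 [-3.81  1.43 -0.9 ] 16.68
0.065 [-3.14 -0.72 -2.  ] 17.99
top foot [[0.619, -0.084, 0.025], [0.677, -0.008, 0.034]] 194
top cup [[0.624, -0.061, 0.237], [0.654, -0.032, 0.264]] 168
scene foot [[0.621, -0.082, 0.021], [0.678, -0.007, 0.034]] 322
scene cup [[0.626, -0.059, 0.236], [0.655, -0.031, 0.264]] 208
```

Run:
```python
from h import *; import chk
m.move_l(at(D,.0395,.01),max_speed=.025); m.dwell(.2)
m.move_l(at(D,.075,.012),max_speed=.05); 
chk.CEN=D; chk.chk('5'); print(m.current_force(),m.current_time())
m.move_l(at(D,.13,.03),max_speed=.12)
m.move_l(at(D,.16,.1),max_speed=.12)
print(np.round(m.current_qpos(),2),m.current_time())
print({n:[(np.round(r['at'],3).tolist(),round(r['confidence'],2)) for r in m.look_for('top',n)] for n in ('stem','start_top')})
im=cv2.imread('pics/scene5.png')[110:310,60:300]; cv2.imwrite('pics/c5.png',cv2.resize(im,None,fx=3,fy=3))
# button position from clouds: green cap at z>.06
for c in ('top5','scene5'):
    p,X=cloud(c);p=p.astype(int)
    a=(np.hypot(X[...,0]-.562,X[...,1]-.282)<.03)&(X[...,2]>.06)&(p[...,1]>1.4*p[...,0])
    P=X[a]; print(c,'btn',np.percentile(P,[3,50,97],axis=0).round(4).tolist(),len(P))
```

```text
top foot [[0.645, -0.085, 0.025], [0.701, -0.008, 0.034]] 191
top cup [[0.65, -0.061, 0.238], [0.678, -0.032, 0.263]] 167
scene foot [[0.647, -0.083, 0.021], [0.704, -0.008, 0.034]] 308
scene cup [[0.652, -0.06, 0.236], [0.68, -0.032, 0.264]] 217
[ 0.30467577 -0.9260413   0.75493236] 20.4167
[-0.25  0.37  2.31  2.57  0.27  1.95] 21.8333
{'stem': [([0.656, -0.041, 0.219], 0.87), ([0.765, -0.064, 0.061], 0.75)], 'start_top': [([0.244, 0.266, 0.066], 0.67), ([0.358, 0.686, 0.066], 0.54), ([0.561, 0.283, 0.067], 0.41)]}
top5 btn [[0.5509, 0.2696, 0.0606], [0.5631, 0.2811, 0.0668], [0.5777, 0.2926, 0.0715]] 86
scene5 btn [[0.5533, 0.2694, 0.0604], [0.5672, 0.2831, 0.0683], [0.5794, 0.2949, 0.0716]] 96
```

View pics/c5.png

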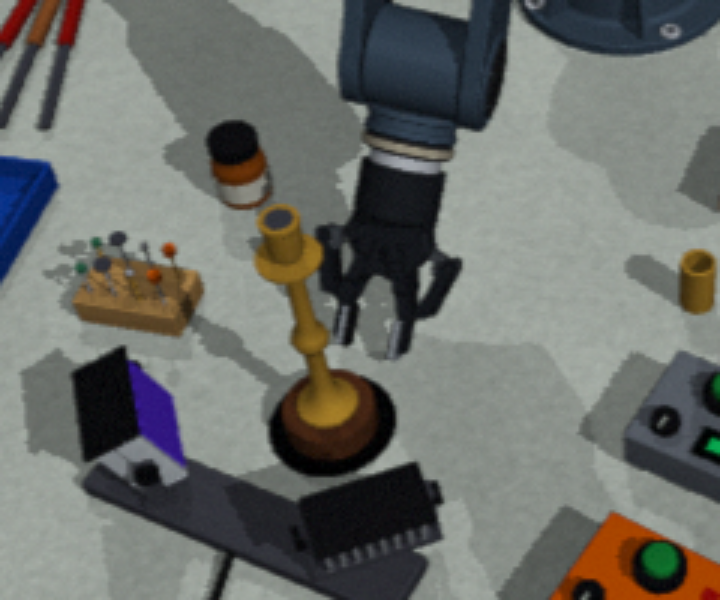

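The foot stands in the middle of the disc with black showing all round (crop centre about (328,425)), and it is upright, since cup and foot axes agree. Now I move to the button.

Run:
```python
from h import *
q=np.array(m.current_qpos()); q[0]+=.25; m.move_j(q)
q[0]+=.2; q[1]-=.4; m.move_j(q); print(m.current_ee_pos())
m.set_gripper(0.0,20)
a=np.arctan2(.282,.564); R=np.array([[0,-np.sin(a),np.cos(a)],[0,np.cos(a),np.sin(a)],[-1,0,0]],float)
p=[.564,.282,.16]; p[0]-=.05*np.cos(a); p[1]-=.05*np.sin(a)
print(np.round(m.inverse_kinematics(p,R),2))
m.move_ptp(p,R); print(m.current_ee_pos(),m.current_time())
save('wrist','w2.png')
P_,X=cloud('w2');P_=P_.astype(int)
A=(np.hypot(X[...,0]-.564,X[...,1]-.282)<.03)&(X[...,2]>.06)&(P_[...,1]>1.4*P_[...,0])
Q=X[A]; print(len(Q), np.percentile(Q,[2,50,98],axis=0).round(4).tolist() if len(Q) else 0)
```

```text
[0.49469132 0.18519231 0.30523166]
[ 0.38  0.49  1.64 -0.    1.02 -1.65]
[0.51922396 0.25967063 0.16005384] 26.8917
5 [[0.5496, 0.2749, 0.0605], [0.5501, 0.2896, 0.0612], [0.5519, 0.2916, 0.0668]]
```

View pics/w2.png

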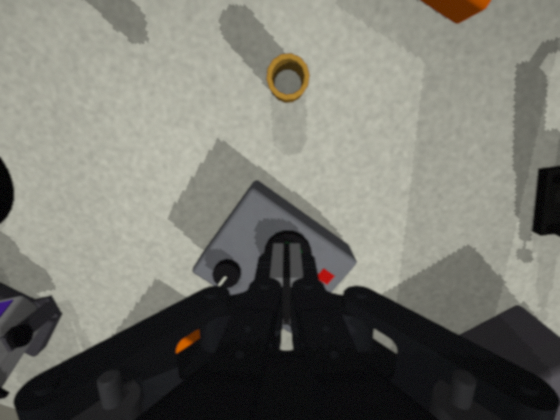

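The wrist view shows the grey timer directly under the shut fingers, with the button hidden behind the tips at about (288,250). The box geometry (.562,.282) and both fixed cameras (about .564,.282) agree on the button position. I press with force monitoring.

Run:
```python
from h import *
B=[.5635,.282]
m.move_l([*B,.09],max_speed=.1); m.dwell(.3); f0=np.array(m.current_force())
z=.074
while z>.052:
    m.move_l([*B,z],max_speed=.03); f=np.array(m.current_force())-f0
    print(round(z,4),round(float(m.current_ee_pos()[2]),4),f.round(1))
    if f[2]>14: break
    z-=.0015
m.dwell(.3); print((np.array(m.current_force())-f0).round(1))
m.move_l([*B,.1],max_speed=.06); m.move_l([*B,.2],max_speed=.15)
p=[.4,.28,.25]; 
m.move_l(p); m.dwell(.3)
import chk; chk.CEN=D; chk.chk('6')
for c in ('top6','scene6'):
    P,X=cloud(c);P=P.astype(int)
    A=(np.hypot(X[...,0]-.562,X[...,1]-.282)<.03)&(X[...,2]>.06)&(P[...,1]>1.4*P[...,0]); Q=X[A]
    if len(Q): print(c,'btn',np.percentile(Q,[3,50,97],axis=0).round(4).tolist())
    for nm,x,y,r in [('jar',.435,-.25,.05),('sleeve',.43,.215,.04),('bur',.6,-.268,.08)]:
        Q=X[(np.hypot(X[...,0]-x,X[...,1]-y)<r)&(X[...,2]>.012)]; print(' ',nm,Q.min(0).round(3),Q.max(0).round(3))
print(m.current_force(),m.current_time())
cv2.imwrite('pics/c6.png',cv2.resize(cv2.imread('pics/scene6.png')[110:350,60:350],None,fx=2.5,fy=2.5))
```

```text
0.074 0.074 [-0.7  0.5  0.6]
0.0725 0.0725 [-0.5  1.   1.1]
0.071 0.0709 [-0.4  0.8  0.6]
0.0695 0.0694 [ 0.8 -0.1  0.8]
0.068 0.068 [-0.9  0.5  1.8]
0.0665 0.0666 [0.2 0.8 3.1]
0.065 0.0651 [0.5 1.6 4.2]
0.0635 0.0636 [0.5 1.3 4.2]
0.062 0.0621 [0.4 0.9 5.6]
0.0605 0.0619 [-5.  -0.5 17.8]
[-4.9 -1.  18.7]
top foot [[0.645, -0.085, 0.024], [0.701, -0.009, 0.034]] 197
top cup [[0.65, -0.061, 0.237], [0.679, -0.032, 0.263]] 167
scene foot [[0.647, -0.083, 0.021], [0.705, -0.007, 0.034]] 309
scene cup [[0.652, -0.06, 0.236], [0.68, -0.031, 0.264]] 218
top6 btn [[0.5518, 0.2696, 0.0611], [0.5631, 0.2811, 0.0678], [0.576, 0.2926, 0.071]]
  jar [ 0.405 -0.277  0.012] [ 0.46  -0.225  0.08 ]
  sleeve [0.391 0.199 0.018] [0.461 0.255 0.587]
  bur [ 0.562 -0.325  0.012] [ 0.629 -0.22   0.079]
scene6 btn [[0.5512, 0.2698, 0.0605], [0.5662, 0.283, 0.0676], [0.5778, 0.2956, 0.0721]]
  jar [ 0.408 -0.277  0.013] [ 0.464 -0.224  0.082]
  sleeve [0.39  0.199 0.012] [0.462 0.255 0.586]
  bur [ 0.561 -0.324  0.012] [ 0.635 -0.22   0.081]
[ 0.12591087 -0.15348738 -0.37713968] 34.8
```

View pics/c6.png

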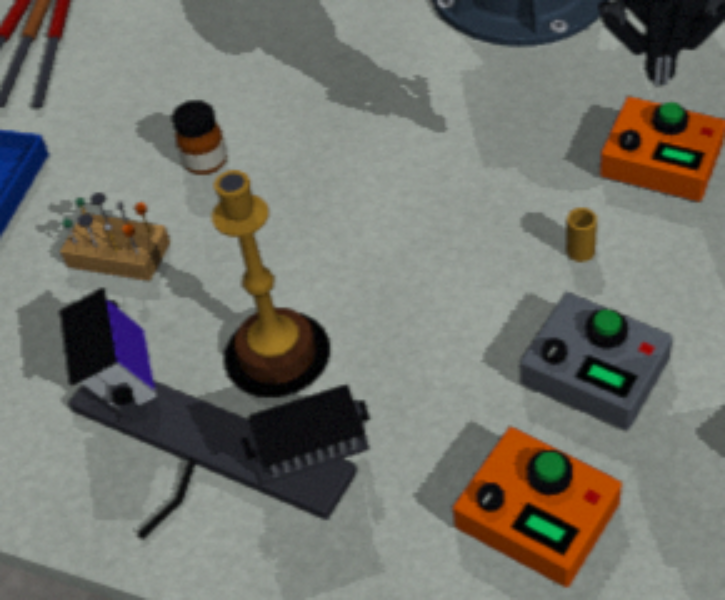

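The force rose like a spring to about 5.6 N, then hit a hard stop at the expected 6 mm of travel, and the button came back up. The picture shows the candlestick on the disc and the other objects unmoved. Handing in.

```bash
python3 -c "
from h import *
m.sign_off()"
```

```text
the job is handed in; nothing more can be done
```

The candlestick now stands on the black disc and the grey timer's start button has been pressed. The job is handed in at about 35 s on the robot's clock, well under the 72 s limit.

- **Push:** I pushed the foot low on its rim with half-open fingers tilted back, at about 3–4 N. It was never pinched or lifted, and the pictures show the fingers well clear of the brass.
- **Placing:** The foot centre measured about (0.664, -0.046), within about 2 mm of the disc centre. Black shows all round it, the candlestick is upright, and it had not moved between the push and the last pictures.
- **Button:** Only after that I pressed the green button on the grey timer. The force rose to about 5.6 N and reached a hard stop after about 6 mm of travel, with a peak near 19 N. The button measured back at its original height afterwards.
- **Other objects:** The jar and bur stand measure the same as at the start. In the last measurement the arm was over the brass sleeve, so its numbers were spoiled. In the last picture it stands upright, apparently where it was.
- **What failed or was hidden:** The first straight approach line was refused as unreachable, so I turned the wrist over and tilted more. The wrist camera could not see the button behind the fingers, so its position came from the two fixed cameras.

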